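Load the control vials into the sample carrier in run order

ROBOT

A 7-joint arm with a two-finger parallel gripper is mounted at the origin on a cart in front of the work surface, level with it; the furniture and walls round the work are solid. World frame = base frame: x ahead of the robot, y to its left, z up, the work surface at z = 0. Lengths are in m, angles in rad, forces in N, time in s.
With the tool pointing down it reaches from about 0.35 to 0.9 m from the base axis. Payload 8.1 kg.
Tool frame: the origin (TCP) lies midway between the tips of the shut fingers; the grasp point (between the pads) lies 19 mm behind it; z points along the fingers, y is the line along which they close (so a half turn about z gives the same grasp; the last joint's range is limited). The gripper opens to 85 mm and grips with 20 to 120 N. Pads are 22 mm wide; open, the fingers measure 114 mm over their backs; the gripper's body (76 mm by 85 mm) begins 54 mm behind the grasp point. The pads swing forward as they close: fully open they stand 13 mm farther back than shut.
Start: joints at [-1.21, 0.434, 0.025, 1.573, -0.012, 1.134, -0.075], TCP at [0.28, 0.559, 0.231] pointing down, gripper open.
Joint ranges: [-2.62, 2.62], [-0.44, 2.09], [-1.27, 1.32], [0.08, 2.57], [-1.32, 4.46], [0.12, 2], [-2.74, 2.74]. Speed limits (rad/s): [2.22, 2.22, 3.01, 3.01, 3.14, 3.14, 3.14].

INTERFACE

Orientations are given as a unit quaternion [w, x, y, z].
In Python, from workcell import r gives the robot as it stands. Calls block until the motion is done:
- r.goto(position, orientation): joint-space move of the TCP to a pose.
- r.line_to(position, vel=0.15, rotation=None, until_force=None): straight line of the TCP; rotation=None keeps the orientation; vel is the mean speed in m/s. With until_force (N) it stops when the force on the tool has changed by that much, and returns True; else False.
- r.goto_joints(angles): joint-space move.
- r.gripper_open() and r.gripper_close(grip_force=None): open the fingers fully, or close them until they stop; grip_force is the grip in N (None keeps the last).
- r.dwell(seconds).
- r.ik(position, orientation): joint angles nearest the present ones, or None.
- r.snapshot(name): name is "side" or "top" or "wrist"; returns the picture (420x560x3 uint8, red, green, blue); there is no depth.
- r.get_calibration(name): a dict with "vfov" (degrees; the focal length in pixels is half the picture's height over the tangent of half this angle, whatever the lens; pixels are square), "cx", "cy" (the principal point, pixels), "eye" and "orientation" of the camera in the world. Camera axes: x right, y down, z forward; pixel columns grow to the right and rows downward; lengths in m; the calibration is good to about 2 mm. The wrist camera is an equidistant fisheye: a pixel r from the principal point sees the ray r / f radians off the axis. A picture is of the moment at which its call begins: read the wrist's pose just before it. get_calibration takes no time and is no camera call; for the wrist camera it gives the pose at the moment of the call.
A pose or a line that the arm cannot do raises r.MotionError and nothing moves.
- r.hand_in(): hands the job in; it is judged then, once.
Readings, each from a call of its own:
- r.current_clock(): time.
- r.current_joints(): joint angles.
- r.current_dq(): joint speeds.
- r.current_joint_torque(): joint torques, N m.
- r.current_tcp_pos(): TCP position.
- r.current_eef_rot(): TCP orientation.
- r.current_contact_force(): force on the tool from outside, world axes, zero at the start.
- r.current_wrist_torque(): the same for the moment, N m.
- r.current_width(): finger opening in m.
- r.current_grip_force(): force on a finger pad.
Only numpy, scipy, OpenCV 4.12 (cv2) and the standard library are available. Lean on these libraries where they do the work, as an engineer would, in place of code of your own. Each camera call takes 0.05 s, during which the arm holds its last target. There are 200 camera calls.

TASK

Load the five control vials from the aluminium cold block into the dark grey sample carrier in run order, one to a well: counting from the carrier's orange end, white cap first, then yellow, blue, red and green. Seat each vial upright and fully down in its well, and do not let any of them tip over on the way.

Things in the scene. Friction and masses are not known exactly. Their poses are not given: they have to be found in the camera images.
- vial_white: screw-cap vial with a white cap: clear body 12.4 mm in diameter and 35 mm tall, cap 14.8 mm in diameter from 34 to 46 mm above the foot; 10 to 16 g. Origin at the centre of its foot, z up along the vial. At the start it stands in one of the aluminium block's wells, foot 4 mm above the worktop, cap free above the block
- vial_yellow: screw-cap vial with a yellow cap: clear body 12.4 mm in diameter and 35 mm tall, cap 14.8 mm in diameter from 34 to 46 mm above the foot; 10 to 16 g. Origin at the centre of its foot, z up along the vial. At the start it stands in one of the aluminium block's wells, foot 4 mm above the worktop, cap free above the block
- vial_blue: screw-cap vial with a blue cap: clear body 12.4 mm in diameter and 35 mm tall, cap 14.8 mm in diameter from 34 to 46 mm above the foot; 10 to 16 g. Origin at the centre of its foot, z up along the vial. At the start it stands in one of the aluminium block's wells, foot 4 mm above the worktop, cap free above the block
- vial_red: screw-cap vial with a red cap: clear body 12.4 mm in diameter and 35 mm tall, cap 14.8 mm in diameter from 34 to 46 mm above the foot; 10 to 16 g. Origin at the centre of its foot, z up along the vial. At the start it stands in one of the aluminium block's wells, foot 4 mm above the worktop, cap free above the block
- vial_green: screw-cap vial with a green cap: clear body 12.4 mm in diameter and 35 mm tall, cap 14.8 mm in diameter from 34 to 46 mm above the foot; 10 to 16 g. Origin at the centre of its foot, z up along the vial. At the start it stands in one of the aluminium block's wells, foot 4 mm above the worktop, cap free above the block
- cold_block: bare aluminium cold block, 50 mm (x) by 198 mm (y) by 32 mm high, holding the five vials: five round wells along its y axis at y = -72, -36, 0, 36, 72 mm, each 15.5 mm wide, floor 4 mm above the worktop, mouth flared over the top 4.5 mm to 24.5 mm. Origin: centre of the underside, z up. Fixed to the worktop. A tall machine stands to the left, beyond x = 0.47 m, y = 0.26 m
- carrier: dark grey sample carrier, 44 mm (x) by 198 mm (y) by 32 mm high, empty, a cap on each end (one orange, one grey): five round wells along its y axis at y = -72, -36, 0, 36, 72 mm, each 15.5 mm wide, floor 4 mm above the worktop, mouth flared over the top 4.5 mm to 24.5 mm. Origin: centre of the underside, z up. Fixed to the worktop
- start_cap: orange end cap marking the carrier's start end: a rounded block 46 x 18 x 42 mm fixed on one end of the carrier (a grey one like it is on the other); which end varies. Origin: centre of its underside, on the carrier's y axis at y = +108 or -108 mm; the first well is 36 mm from it, the others follow 36 mm apart
There are look-alikes about, which are no part of the job. Of the things that look like the start_cap, take the one that is farthest to the robot's right at the start.

How it is judged:
At the end, for the whole second after the job is handed in: Counting from the orange cap, the white, yellow, blue, red and green vials stand in wells 1 to 5 of the carrier: each within 8 mm of its well along and across the row, foot under 9 mm above the carrier's underside, leaning less than 0.2 rad, at rest and released (horizontal distance between vial_white and start_cap between 0.028 and 0.044 m and x of vial_white in the frame of carrier between -0.008 and 0.008 m and z of vial_white in the frame of carrier between 0 and 0.009 m and angle between each of vial_white, vial_yellow, vial_blue, vial_red, vial_green's own z axis and vertical below 0.2 rad and linear speed of each of vial_white, vial_yellow, vial_blue, vial_red, vial_green below 0.02 m/s and horizontal distance between vial_yellow and start_cap between 0.064 and 0.08 m and x of vial_yellow in the frame of carrier between -0.008 and 0.008 m and z of vial_yellow in the frame of carrier between 0 and 0.009 m and horizontal distance between vial_blue and start_cap between 0.1 and 0.116 m and x of vial_blue in the frame of carrier between -0.008 and 0.008 m and z of vial_blue in the frame of carrier between 0 and 0.009 m and horizontal distance between vial_red and start_cap between 0.136 and 0.152 m and x of vial_red in the frame of carrier between -0.008 and 0.008 m and z of vial_red in the frame of carrier between 0 and 0.009 m and horizontal distance between vial_green and start_cap between 0.172 and 0.188 m and x of vial_green in the frame of carrier between -0.008 and 0.008 m and z of vial_green in the frame of carrier between 0 and 0.009 m); the robot touches nothing.
It fails at once if a vial is tipped over (leans more than 60 degrees) (angle between any of vial_white, vial_yellow, vial_blue, vial_red, vial_green's own z axis and vertical above 1.05 rad).
It also fails if it takes over 93 s, if anything falls off the work surface, if the arm or the gripper's body presses on something with over 40 N, if the wrist force passes 120 N, or if a joint passes its speed limit or range.

## Working session

There is one attempt and no reset: what is moved stays moved. The work goes in short steps, each a Python script; the robot and the scene stay as the last script left them, time stands still between calls to the robot, and variables do not carry over. Pictures are saved under pics/ and viewed, at most 14 in all, crops included, and the job is handed in when it is done.

```bash
mkdir -p pics; ls; python3 - <<'E'
from workcell import r
import cv2
for n in("top","side"):
    im=r.snapshot(n); c=r.get_calibration(n); print(n,c)
    cv2.imwrite(f"pics/{n}0.png",im[:,:,::-1])
print(r.get_calibration("wrist"),r.current_eef_rot(),r.current_tcp_pos(),r.current_clock())
E
```

```text
pics
top {'vfov': 54.16783944765635, 'cx': 284.1879852709201, 'cy': 208.201273685399, 'eye': array([ 0.39458171, -0.02882795,  0.86407685]), 'orientation': array([-0.04367123,  0.70754177, -0.70206516,  0.06769026])}
side {'vfov': 46.07196848482438, 'cx': 277.85129722347915, 'cy': 215.5277731659419, 'eye': array([0.41974236, 0.59229825, 0.59271918]), 'orientation': array([ 0.03240018, -0.06000117,  0.9079898 , -0.41340611])}
{'vfov': 65.70646984690485, 'cx': 275.0772218435491, 'cy': 204.52008838482396, 'eye': array([0.22162647, 0.58894129, 0.37392002]), 'orientation': array([0.11136021, 0.84355418, 0.52093668, 0.06811923])} [-1.01978632e-04  2.29876134e-01  9.73219626e-01 -7.15895232e-04] [0.27944044 0.55854066 0.23059243] 0.1
```

View pics/top0.png

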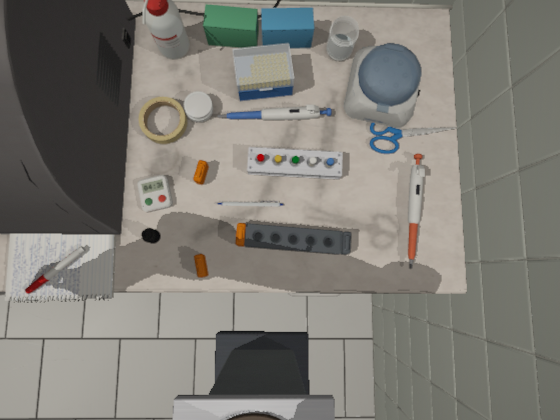

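View pics/side0.png

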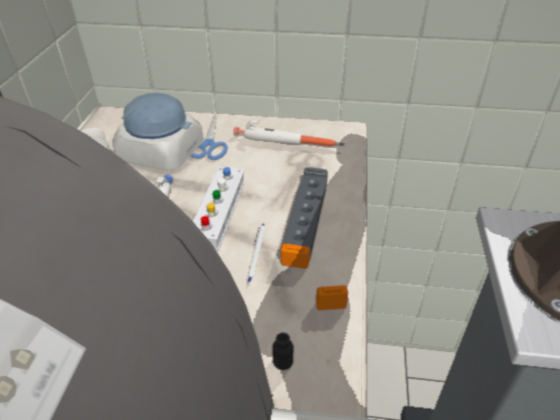

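The top view shows the carrier with its orange cap at about (241,234), on the left (+y) end. This is the rightmost of the three orange things. The block's caps from left to right are red (260,158), yellow (278,160), green (296,161), white (312,161) and blue (330,162). Enlarging next.

```bash
python3 - <<'E'
import cv2
a=cv2.imread("pics/top0.png")[140:265,225:361]
cv2.imwrite("pics/topc.png",cv2.resize(a,None,fx=4.7,fy=4.7,interpolation=cv2.INTER_CUBIC))
a=cv2.imread("pics/side0.png")[155:280,185:345]
cv2.imwrite("pics/sidec.png",cv2.resize(a,None,fx=4.7,fy=4.7,interpolation=cv2.INTER_CUBIC))
E
```

```text
(no output)
```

View pics/topc.png

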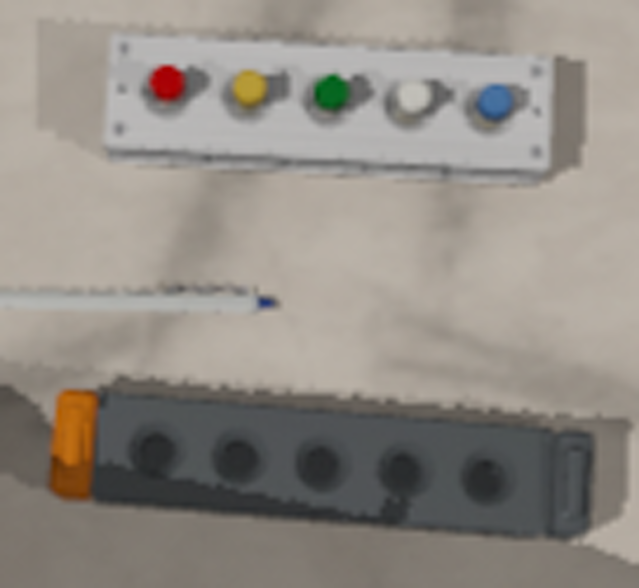

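View pics/sidec.png

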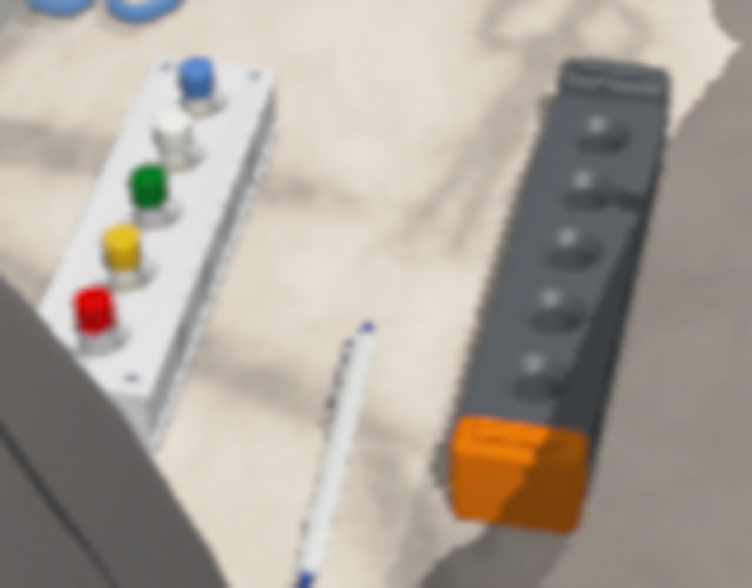

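The top crop shows cap tops at (168,83), (250,87), (332,92), (415,98) and (496,102), in the order red, yellow, green, white, blue. It shows carrier wells at (155,451) to (485,479). The side crop shows the same caps at (94,296) to (197,65) and the well mouths at (541,376) to (603,135). Triangulating these now.

```bash
cat > h.py <<'E'
import numpy as np
from scipy.spatial.transform import Rotation as R
from scipy.optimize import least_squares
from workcell import r
def ray(c,px,fish=False):
    f=210/np.tan(np.radians(c['vfov']/2)); d=np.array(px,float)-[c['cx'],c['cy']]
    if fish:
        t=np.hypot(*d)/f; u=d/np.hypot(*d); v=np.array([*(u*np.sin(t)),np.cos(t)])
    else: v=np.array([*d/f,1])
    w,x,y,z=c['orientation']
    v=R.from_quat([x,y,z,w]).apply(v); return np.array(c['eye']),v/np.linalg.norm(v)
def tri(rays):
    A=sum(np.eye(3)-np.outer(v,v) for _,v in rays); b=sum((np.eye(3)-np.outer(v,v))@e for e,v in rays)
    p=np.linalg.solve(A,b); return p,[np.linalg.norm(np.cross(p-e,v)) for e,v in rays]
def onplane(ray,z): e,v=ray; return e+v*(z-e[2])/v[2]
def quat(yaw):  # tool down, tool y axis (closing) at angle yaw from world y
    q=(R.from_euler('z',yaw)*R.from_euler('y',np.pi)).as_quat(); return np.array([q[3],*q[:3]])
E
python3 - <<'E'
from h import *
np.set_printoptions(precision=4,suppress=True)
ct,cs=r.get_calibration("top"),r.get_calibration("side")
u=lambda p,o:[(p[0]+.5)/4.7-.5+o[0],(p[1]+.5)/4.7-.5+o[1]]
T=[(168,83),(250,87),(332,92),(415,98),(496,102),(155,451),(238,458),(320,465),(402,472),(485,479)]
S=[(94,296),(121,234),(149,173),(173,117),(197,65),(541,376),(557,310),(574,249),(588,190),(603,135)]
for i,(t,s) in enumerate(zip(T,S)):
    a,b=ray(ct,u(t,(225,140))),ray(cs,u(s,(185,155)))
    p,e=tri([a,b]); print(p,np.round(e,4),onplane(a,.05 if i<5 else .032),onplane(b,.05 if i<5 else .032))
for yaw in(0,-.1,.1,1.5,-1.5):
  for p in ([.53,0,.06],[.3,0,.06],[.3,.1,.06],[.53,.1,.06],[.3,-.1,.2],[.3,.1,.2]): 
    q=r.ik(p,quat(yaw)); print(yaw,p,q)
E
```

```text
[ 0.6302 -0.0069  0.0482] [0.0006 0.0006] [ 0.6291 -0.007   0.05  ] [ 0.6301 -0.005   0.05  ]
[ 0.6291 -0.0426  0.0475] [0.0006 0.0006] [ 0.6278 -0.0426  0.05  ] [ 0.6288 -0.0399  0.05  ]
[ 0.6271 -0.0785  0.0483] [0.0004 0.0004] [ 0.6261 -0.0784  0.05  ] [ 0.6269 -0.0765  0.05  ]
[ 0.6255 -0.1149  0.0477] [0.0009 0.0009] [ 0.6239 -0.1147  0.05  ] [ 0.6257 -0.1122  0.05  ]
[ 0.624  -0.1505  0.0476] [0.0006 0.0006] [ 0.6227 -0.1502  0.05  ] [ 0.6238 -0.1474  0.05  ]
[ 0.4702 -0.0032  0.0317] [0.0002 0.0002] [ 0.4703 -0.0032  0.032 ] [ 0.47   -0.0028  0.032 ]
[ 0.4677 -0.039   0.0314] [0.0001 0.0001] [ 0.4676 -0.039   0.032 ] [ 0.4678 -0.0384  0.032 ]
[ 0.4649 -0.0745  0.0312] [0. 0.] [ 0.4648 -0.0744  0.032 ] [ 0.4648 -0.0735  0.032 ]
[ 0.4624 -0.11    0.0315] [0.0003 0.0003] [ 0.4621 -0.11    0.032 ] [ 0.4627 -0.1094  0.032 ]
[ 0.4597 -0.1461  0.0312] [0.0003 0.0003] [ 0.4593 -0.146   0.032 ] [ 0.4599 -0.145   0.032 ]
0 [0.53, 0, 0.06] [-0.2196  0.4957  0.1606  1.9957 -0.1245  0.6594  1.5913]
0 [0.3, 0, 0.06] [-0.4512  0.2206  0.3215  2.5232 -0.1726  0.4142  1.5921]
0 [0.3, 0.1, 0.06
[... 1433 characters left out ...]
0.1862  2.4567  0.1056  0.4441  2.4636]
1.5 [0.53, 0.1, 0.06] [-0.1021  0.5207 -0.2496  1.9465  0.1926  0.697   2.6027]
1.5 [0.3, -0.1, 0.2] None
1.5 [0.3, 0.1, 0.2] [-0.5115 -0.0469  0.0194  2.2807  0.0012  0.9078  2.578 ]
-1.5 [0.53, 0, 0.06] [-0.4432  0.5278  0.4725  2.0143 -0.3718  0.6828  0.3372]
-1.5 [0.3, 0, 0.06] [-0.6449  0.2376  0.5618  2.5363 -0.3116  0.4213  0.2609]
-1.5 [0.3, 0.1, 0.06] [-0.7709  0.2424  0.3333  2.4896 -0.1898  0.4293 -0.2029]
-1.5 [0.53, 0.1, 0.06] [-0.5857  0.5306  0.4154  1.9883 -0.3278  0.6873  0.1056]
-1.5 [0.3, -0.1, 0.2] [-0.7609 -0.1694  0.8382  2.3259  0.1564  0.9355  0.0476]
-1.5 [0.3, 0.1, 0.2] [-0.9099 -0.0817  0.399   2.3043  0.0401  0.913  -0.4658]
```

```bash
python3 - <<'E'
from h import *
import cv2
Y=-np.pi/2-.058
r.goto([.36,.1,.23],quat(Y))
for i,p in enumerate(([.54,-.11,.22],[.54,-.17,.22])):
    r.goto(p,quat(Y)); r.dwell(.3)
    c=r.get_calibration("wrist"); np.save(f"w{i}.npy",c,allow_pickle=True)
    im=r.snapshot("wrist"); cv2.imwrite(f"pics/w{i}.png",im[:,:,::-1])
    cv2.imwrite(f"pics/w{i}c.png",cv2.resize(im[:,:,::-1],(800,600),interpolation=cv2.INTER_CUBIC))
    print(c['eye'],ray(c,(c['cx']+.01,c['cy']),True)[1],r.current_tcp_pos(),r.current_clock())
E
```

```text
[ 0.54409298 -0.04296661  0.36356654] [-0.01417739 -0.2572428  -0.9662428 ] [ 0.53997688 -0.10926449  0.22019447] 3.225
[ 0.54439646 -0.1027879   0.36326331] [-0.01450227 -0.25750718 -0.96616755] [ 0.54017457 -0.1690498   0.21992754] 3.925
```

View pics/w0c.png

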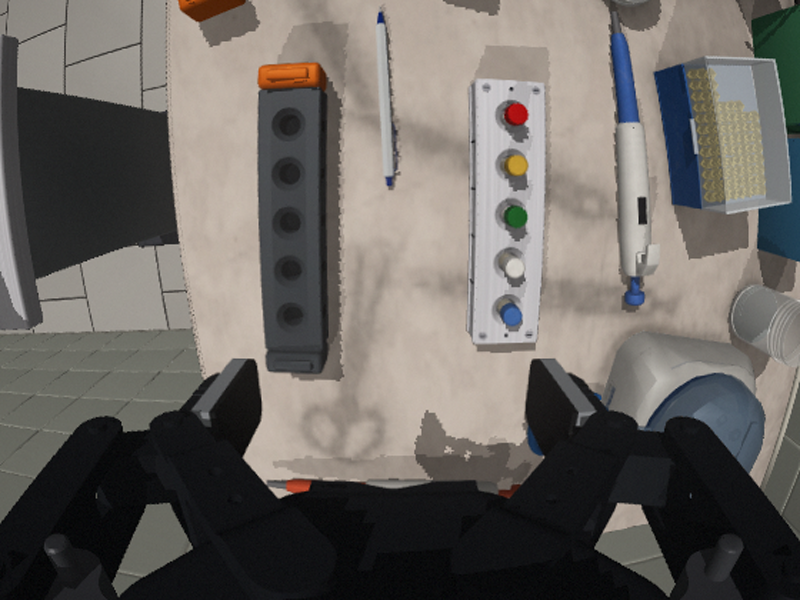

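View pics/w1c.png

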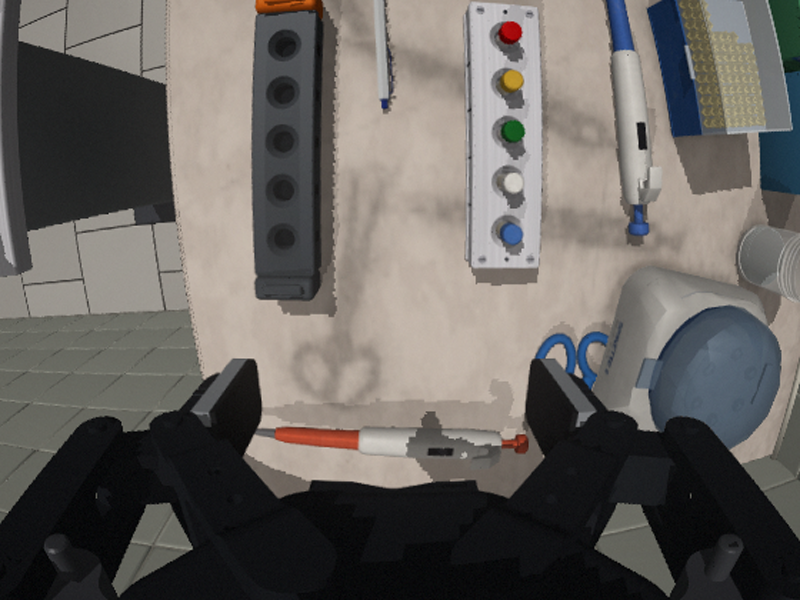

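Wrist view w0 shows the carrier wells at (289,125) to (291,315) and the caps at (516,113) to (510,313). Wrist view w1 shows the same rows about 80 px higher. Enlarging all four strips in one picture.

```bash
python3 - <<'E'
import cv2,numpy as np
a=cv2.imread("pics/w0.png");b=cv2.imread("pics/w1.png")
s=[a[70:240,175:230],a[70:240,330:385],b[10:180,170:225],b[10:180,330:385]]
m=cv2.resize(np.hstack(s),None,fx=3.5,fy=3.5,interpolation=cv2.INTER_CUBIC)
cv2.imwrite("pics/strip.png",m); print(m.shape)
E
```

```text
(595, 770, 3)
```

View pics/strip.png

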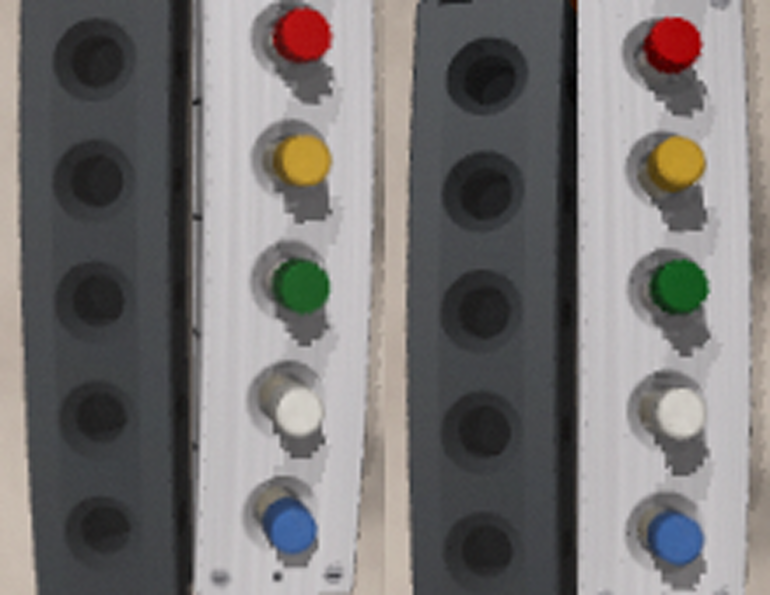

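The strips show the mouth-rim centres in w0 from (94,59) to (98,526) and in w1 from (487,76) to (479,550). Cap tops run from (303,34) to (291,526) and from (673,43) to (676,538). Triangulating, then fitting the two rows.

```bash
cat > m.py <<'E'
from h import *
np.set_printoptions(precision=4,suppress=True)
c=[np.load(f"w{i}.npy",allow_pickle=True).item() for i in(0,1)]
def px(p,i,s):
    x,y=[(v+.5)/3.5-.5 for v in p]; off={0:175,1:330-55,2:170-110,3:330-165}[s]
    return x+off,y+(70,10)[i]
W=[[(94,59),(93,181),(93,301),(95,417),(98,526)],[(487,76),(483,190),(481,310),(480,431),(479,550)]]
K=[[(303,34),(304,159),(303,287),(299,412),(291,526)],[(673,43),(678,162),(680,286),(681,412),(676,538)]]
D=np.array([72,36,0,-36,-72])/1000
def row(Q,s0,z):
    P=[]
    for a,b in zip(*Q):
        ra=ray(c[0],px(a,0,s0),True); rb=ray(c[1],px(b,1,s0+2),True)
        p,e=tri([ra,rb]); P.append((onplane(ra,z)+onplane(rb,z))/2); print(p,e[0],P[-1],(onplane(ra,z)-onplane(rb,z))[:2])
    P=np.array(P)[:,:2]; f=lambda v:(np.c_[v[0]-D*np.sin(v[2]),v[1]+D*np.cos(v[2])]-P).ravel()
    s=least_squares(f,[*P.mean(0),0]); v=s.x
    print('centre',v[:2],'yaw',v[2],'res',np.abs(s.fun).max()); return v
if __name__=="__main__":
    row(W,0,.032); row(K,1,.05)
E
python3 m.py
```

```text
[ 0.4713 -0.0025  0.0308] 9.66286488964418e-05 [ 0.4716 -0.0027  0.032 ] [-0.0002  0.0002]
[ 0.4694 -0.0388  0.0348] 0.0001459013532212565 [ 0.4688 -0.0385  0.032 ] [-0.0003 -0.0005]
[ 0.466  -0.0743  0.0323] 0.00031359542216907743 [ 0.4659 -0.0743  0.032 ] [-0.0006 -0.    ]
[ 0.4621 -0.1102  0.0288] 0.00028754319536950846 [ 0.4629 -0.1098  0.032 ] [-0.0006  0.0006]
[ 0.4574 -0.1467  0.0233] 9.59599859803617e-06 [ 0.4596 -0.1448  0.032 ] [-0.      0.0015]
centre [ 0.4658 -0.074 ] yaw -0.08376286703194276 res 0.0009911411289085237
[ 0.6311 -0.0054  0.0464] 3.1660361283132925e-05 [ 0.6301 -0.0061  0.05  ] [0.0001 0.0007]
[ 0.63   -0.0412  0.0455] 3.0451639191971496e-06 [ 0.6287 -0.0416  0.05  ] [-0.      0.0009]
[ 0.6277 -0.0775  0.0486] 0.00012934728147797649 [ 0.6273 -0.0775  0.05  ] [0.0003 0.0003]
[ 0.6256 -0.1131  0.0518] 2.192334210532776e-05 [ 0.6261 -0.1133  0.05  ] [-0.     -0.0003]
[ 0.6253 -0.1496  0.0447] 4.064145881175867e-05 [ 0.6239 -0.1483  0.05  ] [0.0001 0.001 ]
centre [ 0.6272 -0.0774] yaw -0.04215152705524867 res 0.0009996861745902308
```

The views agree, so I'll move the white vial first.

```bash
cat > pk.py <<'E'
from h import *
import cv2
B,by=np.array([.6270,-.0778]),-.0425
C,cy=np.array([.4656,-.0742]),-.080
at=lambda o,y,i:o+np.array([-np.sin(y),np.cos(y)])*(72-36*i)/1000
ORD=['red','yellow','green','white','blue']; HI,LO=.115,.035
qb,qc=quat(by-np.pi/2),quat(cy-np.pi/2)
def move(col,w):
    a,b=at(B,by,ORD.index(col)),at(C,cy,w)
    r.goto([*a,HI],qb)
    s=r.line_to([*a,LO],until_force=10); 
    print(col,'down',s,r.current_tcp_pos()-[*a,LO])
    if s: return False
    r.gripper_close(40); print('width',r.current_width(),'grip',r.current_grip_force())
    r.line_to([*a,HI],vel=.15); print('lifted width',r.current_width())
    if r.current_width()<.01: return False
    r.line_to([*b,HI],rotation=qc,vel=.15); r.dwell(.2)
    s=r.line_to([*b,LO+.001],vel=.08,until_force=6)
    print('placed',s,r.current_tcp_pos()-[*b,LO+.001],r.current_contact_force(),r.current_clock())
    if r.current_tcp_pos()[2]>LO+.006: return False
    r.gripper_open(); r.line_to([*b,HI],vel=.2)
    return True
E
python3 - <<'E'
from pk import *
np.set_printoptions(precision=4,suppress=True)
print(move('white',0),r.current_clock())
cv2.imwrite("pics/p1.png",r.snapshot("wrist")[:,:,::-1])
E
```

```text
white down False [ 0.0005 -0.0008  0.0013]
width 0.012646175875278396 grip 38.95000398159027
lifted width 0.01267912460622109
placed False [ 0.0003 -0.      0.0004] [ 1.1415 -0.3967 -0.299 ] 9.35
True 10.5917
```

View pics/p1.png

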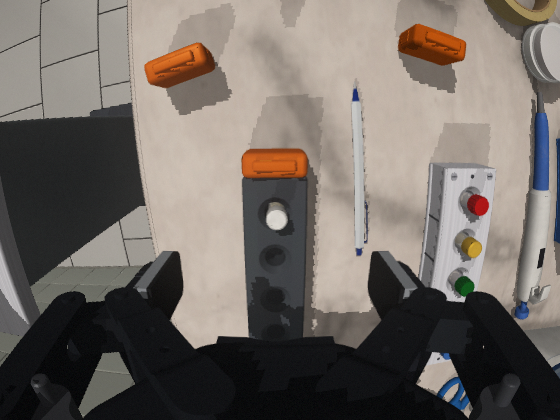

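The white cap is at (277,216), upright in the first well next to the orange cap. The red, yellow and green vials are still standing in the block. The same routine will do the other four.

```bash
python3 - <<'E'
from pk import *
np.set_printoptions(precision=4,suppress=True)
for w,c in enumerate(['yellow','blue','red','green'],1):
    if not move(c,w): print('STOP'); break
else:
    r.goto([.40,-.12,.25],quat(cy-np.pi/2)); r.dwell(.3)
print(r.current_clock())
a=r.snapshot("side")[150:290,260:350]; b=r.snapshot("wrist")
f=lambda im,h:cv2.resize(im,(int(im.shape[1]*h/im.shape[0]),h),interpolation=cv2.INTER_CUBIC)[:,:,::-1]
cv2.imwrite("pics/end.png",np.hstack([f(a,420),f(b[:, :480],420)]))
E
```

```text
yellow down False [ 0.0002 -0.      0.0007]
width 0.012626244517490141 grip 38.95356237888336
lifted width 0.012559684633967472
placed False [ 0.0003 -0.0001  0.0003] [0.1919 0.0014 0.0964] 15.925
blue down False [0.0003 0.0002 0.0007]
width 0.012511336952622435 grip 38.95331919193268
lifted width 0.01259958236598499
placed False [ 0.0003 -0.0001  0.0004] [ 0.5718 -0.7704 -0.2814] 22.6417
red down False [ 0.0002 -0.0006  0.0007]
width 0.013071254052307735 grip 38.954781889915466
lifted width 0.013061138580190625
placed False [ 0.0003 -0.0001  0.0003] [ 0.1179  0.3654 -0.4119] 29.4667
green down False [ 0.0001 -0.0005  0.0007]
width 0.01266463113318638 grip 38.95589768886566
lifted width 0.012670479341021251
placed False [ 0.0003 -0.0001  0.0004] [ 0.3864  0.3975 -0.3515] 36.1417
38.3333
```

View pics/end.png

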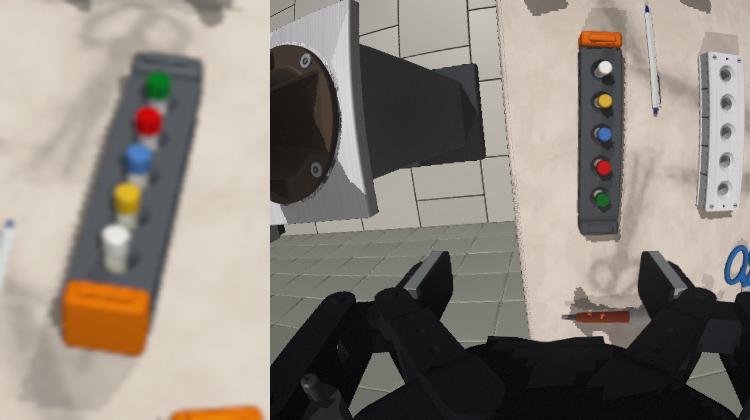

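All five vials are upright. From the orange cap the order is white, yellow, blue, red, green: side-crop cap tops (117,233), (128,192), (138,153), (149,115) and (159,79). I'll check their heights by triangulating against the wrist view, where the caps are at (605,67), (605,100), (604,133), (603,167) and (602,199).

```bash
python3 - <<'E'
from pk import *
np.set_printoptions(precision=4,suppress=True)
cs,cw=r.get_calibration("side"),r.get_calibration("wrist")
S=[(117,233),(128,192),(138,153),(149,115),(159,79)];W=[(605,67),(605,100),(604,133),(603,167),(602,199)]
for i in range(5):
    e,v=ray(cs,[260+S[i][0]/3-.3,150+S[i][1]/3-.3]); p,er=tri([(e,v),ray(cw,[W[i][0]-270,W[i][1]],True)])
    b=at(C,cy,i); t=(b-e[:2])@v[:2]/(v[:2]@v[:2]); print(p,er[0],'z at well axis',e[2]+t*v[2])
E
```

```text
[ 0.4724 -0.002   0.0489] 0.0005598644362864898 z at well axis 0.0483945543763884
[ 0.4698 -0.0376  0.0481] 0.00047470642698297093 z at well axis 0.047454301181249714
[ 0.467  -0.0729  0.0479] 5.823804067818792e-05 z at well axis 0.04693906330528297
[ 0.4639 -0.1096  0.0478] 1.3914991663624654e-05 z at well axis 0.04749042630778444
[ 0.461  -0.1449  0.049 ] 8.568011473763653e-05 z at well axis 0.04816747430646262
```

The cap tops are all at about 48–49 mm, the same as measured in the block, so every vial is fully down.

```bash
python3 -c "
from workcell import r
print(r.hand_in())"
```

```text
the job is handed in; nothing more can be done
None
```

All five vials are upright and fully down in the carrier (white, yellow, blue, red, green from the orange end, cap heights checked by camera), and the job was handed in at about 38 s of the 93 s; no verdict was returned.

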